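# Level the pirk bin by its click dial and lay the stray pirk back in it

### The arm

A 6-joint arm with a two-finger parallel gripper is mounted at the origin on the work surface. World frame = base frame: x ahead of the robot, y to its left, z up, the work surface at z = 0. Lengths are in mm, angles in rad, forces in N, time in s.
With the tool pointing down it reaches from about 250 to 775 mm from the base axis. Payload 4 kg.
Tool frame: the origin (TCP) lies at the centre of the arm's flange, where the gripper is bolted on; the fingertips stand 173 mm ahead of it and the grasp point (between the pads) lies 155 mm ahead of it; z points along the fingers, y is the line along which they close (so a half turn about z gives the same grasp; the last joint's range is limited). The gripper opens to 85 mm and grips with 20 to 120 N. Pads are 22 mm wide; open, the fingers measure 114 mm over their backs; the gripper's body (76 mm by 85 mm) begins 54 mm behind the grasp point. The pads swing forward as they close: fully open they stand 13 mm farther back than shut.
Start: joints at [-1.245, 0.087, 1.371, -0, 1.684, -0.103], TCP at [228.673, -500.209, 404.741] pointing down, gripper open.
Joint ranges: [-3.1, 3.1], [-0.76, 2.03], [0.27, 2.55], [-1.08, 4.22], [0.17, 2.65], [-2.57, 2.57]. Speed limits (rad/s): [2.79, 2.79, 3.14, 3.14, 3.14, 3.14].

### API

Orientations are given as a rotation vector (axis times angle).
In Python, from bench import ctrl gives the robot as it stands. The module is installed in compiled form; this text tells all that it offers.
- The arm moves only by the shell command python3 -m pendant 'ROWS' [FORCE]. ROWS is a JSON object of lists of equal length, an entry for each row: "travel": the shift along the tool's x, y, z in mm, a list of three; "twist": the turn, a rotation vector about the tool's x, y, z in rad, a list of three; "gripper": the closure, from 0 (fully open) to 1 (shut). In form: {"travel": [[dx, dy, dz], ...], "twist": [[wx, wy, wz], ...], "gripper": [gripper, ...]}. A call has 1 to 12 rows; each row shifts and turns the commanded pose from where the row before left it, along the tool's axes as they then stand; what a row does not reach is not made up. A row lasts 1/10 s, in which the tool goes at most 50 mm and 8.59 degrees, less where a joint would pass 70% of its speed; a pose out of reach is approached as far as the arm can. A call with a gripper value outside its range is refused whole. The fingers move at their own pace and stop on an object; FORCE is the grip in N (left out, the last holds). Time passes only in rows, so rows that do not move let the fingers close. It gives the time, the measured TCP pose, the force, the opening and the grip force at its end, in the units of the state.
- ctrl.sense(): the state, without advancing time (a new reading comes with each control period).
- ctrl.grab_frame(name): name is "side" or "top"; returns a dict with "frame" (400x640x3 uint8, red, green, blue), "K" (3x3 intrinsics, pixels), "distortion" ([k1, k2, p1, p2, k3] as OpenCV has them; the pictures are not rectified), "world_from_camera" (4x4, takes a point from camera to world coordinates). Camera axes: x right, y down, z forward; pixel columns grow to the right and rows downward; lengths in mm; the calibration is good to about 2 mm. A picture is of the moment at which its call begins. There is no depth.
- ctrl.sign_off(): hands the job in; it is judged then, once.
The state is a dict: "time_s": time; "q": joint angles; "dq": joint speeds; "tau": joint torques, N m; "tcp_pos": TCP position; "orientation": TCP orientation; "contact_force": force on the tool from outside, world axes, zero at the start; "torque": the same for the moment, N m; "opening": finger opening in mm; "finger_force": force on a finger pad.
Only numpy, scipy, OpenCV 4.12 (cv2) and the standard library are available. Lean on these libraries where they do the work, as an engineer would, in place of code of your own. Each camera call takes 0.05 s, during which the arm holds its last target. There are 200 camera calls.

### The job

First turn the click dial clockwise to the sixth click from its stop pin, which brings the tilting bin level, and let go of it. Then draw the stray lead pirk out from under the low shelf by its tail, let go of it on the bench, take it again by its middle and lay it, without dropping it, in the two notches of the bin. Leave the float, whetstone, oarlock and disgorger where they are.

Things in the scene. Friction and masses are not known exactly. Their poses are not given: they have to be found in the camera images.
- dial (a joint): Click dial, rad: 0 = pointer at the stop pin; grows clockwise seen from above. A click each 0.524 (30 deg): the sixth click from the stop reads 3.142; last is click 9. Between clicks a spring pulls into the nearer one with up to about 0.17 N m; it stays where left. Starts in one of clicks 0 to 3. Turn it at most 1.5 rad a grasp. It gears the bin's tilt.
- dial_grip (a point): Middle of the dial's black bar grip, on the vertical dial axis, 106 mm above the bench; turns with the dial. Bar 58 mm long along this x, 14 mm thick along y, from 18 mm below to 12 mm above this point, on a disc 64 mm across and 8 mm thick. Pointer nose and white line on the +x side.
- stand: Fixed board 160 (x) x 310 (y) x 15 mm, origin under its centre, front -x. Dial at y = +95 mm on a bare metal housing 90 mm square, 77 mm high, with ten dark click marks; a 13 mm high steel stop pin stands just anticlockwise of click 0. Pointer looks to +x at click 0, to -x (the robot's side) at click 6. Bin at y = -65 mm, on a pivot pin along y 67 mm high between two posts.
- bin (a joint): Tilt of the bin about its pivot pin, rad: 0 = level, negative = front (robot's side) down. Driven only by the dial: -0.314 at click 0, +0.052 per click, level at click 6.
- bin_rest (a point): In the bin, tilting with it: where the pirk's centre is to rest, 75 mm up when level. Galvanised tray, inside 120 mm (this x) by 140 mm (y, along the pin); wall tops 12 mm above this point, floor 30 mm below. Saddle plates 8 mm thick at y = +-42 mm, each with a notch: flat bottom 26 mm wide, 8 mm below this point, flaring to 46 mm wide 10 mm above it. The pirk lies flat along y in both.
- pirk: Stray pirk, dull grey lead bar, about 0.28 kg, origin at its centre, x along it: flat sides from x = -50 to 50 mm, 20 mm wide (y), 16 mm high (z), then narrower ends and wire eyes to +-60 mm. Starts flat on the bench, its tail (-x) sticking out about 42 mm in front of the low shelf, the rest under it.
- shelf: Low shelf, a plank 120 mm (x) by 200 mm (y) standing on the bench; origin at the bench under its centre; front edge at x = -60 mm (robot's side). Underside 26 mm, top 46 mm above the bench; side cleats beyond y = +-78 mm. A tin and a box stand on its rear half, from x = 5 mm back, to 72 mm above the bench.
- float: Green glass float, 90 mm diameter, 91 mm high, leave alone; origin under its centre
- whetstone: Grey whetstone, 120 x 45 x 20 mm, long along its x, leave alone; origin under its centre
- oarlock: Bronze oarlock lying down, about 140 mm long and 68 mm wide, 16 mm high, leave alone; origin on the bench in the middle of its U
- disgorger: Yellow hook disgorger, about 170 mm long, 20 mm wide, 9 mm high, leave alone; origin on the bench near its middle
Not all that is in view belongs to the job. Several things have the shape of the pirk; the one meant has the colours described above.

How it is judged (in metres and radians):
On the way, in this order (a step that is already met when the one before it is completed fails the run):
1. the dial rests at its sixth click with the bin level, and is let go, the pirk still under the shelf (value of joint dial between 3.0216 and 3.2616 rad and value of joint bin between -0.02 and 0.02 rad and contact force between the fingers and anything else below 0.3 N and distance of pirk from where it was at the start of the episode below 0.03 m), for 0.3 s.
2. the pirk lies on the bench, let go, its middle out in front of the shelf (x of pirk in the frame of shelf below -0.07 m and height (world z) of pirk below 0.02 m and linear speed of pirk below 0.02 m/s and contact force between the fingers and anything else below 0.3 N), for 0.2 s.
At the end, for the whole second after the job is handed in: The dial is at its sixth click (3.142 +- 0.12 rad) and the bin level (+- 0.02 rad); the pirk lies at rest and flat in both notches, along the bin's y axis within 0.1 rad, its centre within 6 mm across, 11 mm along and about 5 mm in height of the rest point; the gripper has let go (value of joint dial between 3.0216 and 3.2616 rad and value of joint bin between -0.02 and 0.02 rad and x of pirk in the frame of bin_rest between -0.006 and 0.006 m and y of pirk in the frame of bin_rest between -0.011 and 0.011 m and z of pirk in the frame of bin_rest between -0.004 and 0.006 m and angle between the x axis of pirk and the y axis of bin_rest, either way round below 0.1 rad and linear speed of pirk below 0.02 m/s and contact force between the fingers and anything else below 0.3 N); the robot touches nothing.
It fails at once if the glass float is moved by more than 25 mm (distance of float from where it was at the start of the episode above 0.025 m).
It fails at once if the whetstone is moved by more than 25 mm (distance of whetstone from where it was at the start of the episode above 0.025 m).
It fails at once if the oarlock is moved by more than 25 mm (distance of oarlock from where it was at the start of the episode above 0.025 m).
It fails at once if the disgorger is moved by more than 25 mm (distance of disgorger from where it was at the start of the episode above 0.025 m).
It fails at once if the pirk is dropped (falls free from more than about 25 mm) (linear speed of pirk above 0.7 m/s and contact force between the fingers and pirk below 0.05 N).
It also fails if it takes over 72 s, if anything falls off the work surface, if the arm or the gripper's body presses on something with over 40 N, if the wrist force passes 120 N, or if a joint passes its speed limit or range.

## Working session

There is one attempt and no reset: what is moved stays moved. The work goes in short steps, Python scripts to look and compute and a shell command to move; the robot and the scene stay as the last step left them, time stands still between calls to the robot, and variables do not carry over. Pictures are saved under pics/ and viewed, at most 10 in all, crops included, and the job is handed in when it is done.

```bash
mkdir -p pics
cat > h.py <<'E'
import numpy as np, cv2, sys
from bench import ctrl
from scipy.spatial.transform import Rotation as R
def grab(n):
    f=ctrl.grab_frame(n); return f
def ray(f,u,v):
    p=cv2.undistortPoints(np.array([[[u,v]]],float),np.array(f["K"]),np.array(f["distortion"]))[0,0]
    T=np.array(f["world_from_camera"]); return T[:3,3],T[:3,:3]@np.array([p[0],p[1],1.])
def onz(f,u,v,z):
    o,d=ray(f,u,v); return (o+d*(z-o[2])/d[2])
def proj(f,P):
    T=np.linalg.inv(np.array(f["world_from_camera"])); 
    return cv2.projectPoints(np.array(P,float).reshape(-1,1,3),cv2.Rodrigues(T[:3,:3])[0],T[:3,3],np.array(f["K"]),np.array(f["distortion"]))[0][:,0]
def save(img,name): cv2.imwrite("pics/"+name,cv2.cvtColor(img,cv2.COLOR_RGB2BGR))
E
python3 - <<'E'
from h import *
np.set_printoptions(precision=2,suppress=True)
for n in("top","side"):
    f=grab(n); save(f["frame"],n+"0.png"); np.save(n+"0.npy",f,allow_pickle=True); print(np.array(f["world_from_camera"]),np.array(f["K"]))
print(ctrl.sense())
E
```

```text
[[  -0.02   -0.99    0.15  335.03]
 [  -1.      0.02   -0.     23.55]
 [  -0.     -0.15   -0.99 1438.09]
 [   0.      0.      0.      1.  ]] [[484.18   0.   319.91]
 [  0.   484.18 197.01]
 [  0.     0.     1.  ]]
[[   0.97   -0.15    0.19  372.3 ]
 [  -0.24   -0.65    0.72 -692.41]
 [   0.02   -0.75   -0.66  744.09]
 [   0.      0.      0.      1.  ]] [[369.72   0.   316.76]
 [  0.   369.72 199.75]
 [  0.     0.     1.  ]]
{'time_s': 0.1, 'q': array([-1.25,  0.09,  1.37,  0.  ,  1.68, -0.1 ]), 'dq': array([-0., -0., -0.,  0.,  0.,  0.]), 'tau': array([  0.  , -35.3 , -31.42,  -0.  ,   0.01,  -0.  ]), 'tcp_pos': array([ 228.63, -500.13,  403.62]), 'orientation': array([-3.07, -0.67,  0.  ]), 'contact_force': array([-0.25, -0.42,  0.19]), 'torque': array([ 0.01, -0.02,  0.01]), 'finger_force': 0.0, 'opening': 85.75064387456776}
```

View pics/top0.png

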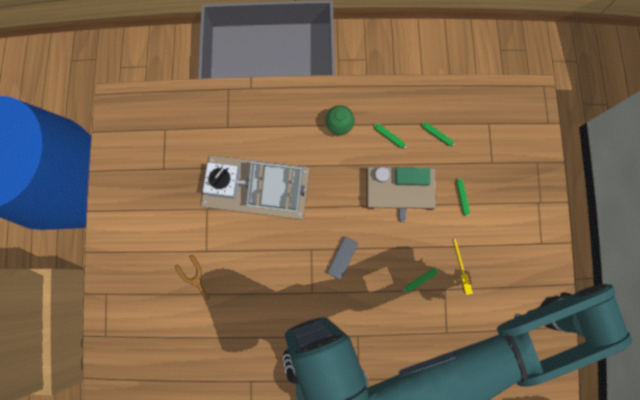

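View pics/side0.png

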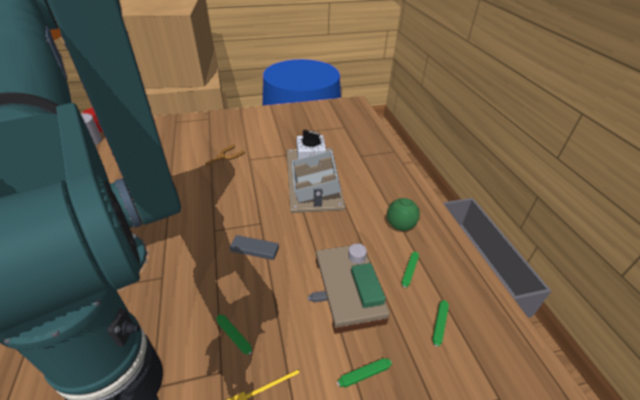

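The top view shows the dial at about (219,179), the bin at (276,186), the shelf at (401,188), the float at (340,120), the whetstone at (342,258), the oarlock at (190,272) and the disgorger at (462,268).

Pirk-shaped candidates are the green bars at (390,136), (438,134), (463,197) and (421,279), and the dull grey tail at (402,214) in front of the shelf. Only the grey one matches in colour and in sticking out from under the shelf. I'll confirm it in an enlarged crop and measure.

Run:
```python
from h import *
np.set_printoptions(precision=1,suppress=True)
f=np.load("top0.npy",allow_pickle=True).item(); I=f["frame"]
a=cv2.resize(I[145:225,190:320],None,fx=6,fy=6,interpolation=cv2.INTER_CUBIC)
b=cv2.resize(I[160:225,360:445],None,fx=6,fy=6,interpolation=cv2.INTER_CUBIC)
c=np.zeros((480,800,3),np.uint8); c[:, :480]=a[:, :480]
c[:390,480+0:800]=b[:, 100:420]
save(c,"crop1.png")
# wood-vs-other: low saturation
hsv=cv2.cvtColor(I,cv2.COLOR_RGB2HSV)
print("tail",hsv[214,402],"stand",hsv[205,260],"wood",hsv[230,300],"plank",hsv[200,390],"bin",hsv[185,275])
def cc(m,name,z):
    n,l,s,ct=cv2.connectedComponentsWithStats(m.astype(np.uint8))
    for i in range(1,n):
        if s[i,4]>25:
            cs=cv2.findContours((l==i).astype(np.uint8),0,2)[0][0]
            r=cv2.minAreaRect(cs); w=[onz(f,*p,z)[:2] for p in cv2.boxPoints(r)]
            print(name,s[i],ct[i],np.array(w).tolist() and np.round(np.array(w),1).tolist())
H,S,V=[hsv[...,i].astype(int) for i in range(3)]
roi=np.zeros(H.shape,bool); roi[150:225,190:450]=1
cc((S<70)&roi&(np.arange(400)[:,None]>207)&(np.arange(640)[None]>340),"tail",14)
cc((S<120)&roi&(np.arange(640)[None]>340),"shelf",46)
cc((S<120)&roi&(np.arange(640)[None]<340),"stand",15)
cc((V<50)&roi&(np.arange(640)[None]<240),"dial",100)
```

```text
tail [109  17 118] stand [ 90   2 121] wood [ 15 129 174] plank [ 15  53 160] bin [100  16 188]
tail [399 208   7  15  93] [401.9 214.2] [[520.1, -211.8], [519.7, -229.8], [477.8, -227.9], [478.2, -210.0]]
shelf [ 360  165   77   59 3079] [400.3 188.7] [[645.8, -96.9], [642.1, -323.0], [469.7, -313.2], [474.5, -91.4]]
stand [ 198  154  113   67 5823] [254.8 186.8] [[534.4, 395.8], [703.0, 378.4], [653.3, 48.2], [487.9, 71.2]]
dial [210 169  19  19 223] [219.1 178.8] [[603.8, 343.8], [642.1, 305.6], [606.5, 270.7], [568.5, 308.8]]
```

View pics/crop1.png

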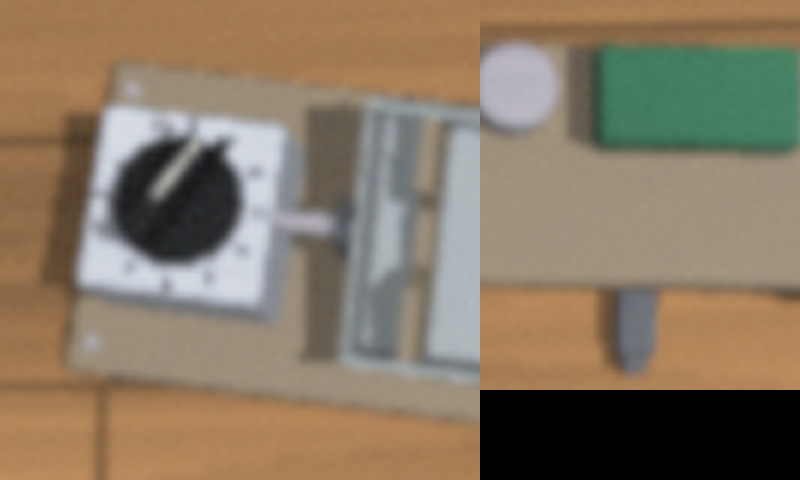

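The crop confirms the pirk is the dull grey tail, around (402,214) in the top view. The pointer's white line looks about 38° clockwise of image-up. With the stand yawed about 7°, that puts the dial at click 1, which I'll check numerically.

Run:
```python
from h import *
np.set_printoptions(precision=1,suppress=True)
f=np.load("top0.npy",allow_pickle=True).item(); I=f["frame"]; g=np.load("side0.npy",allow_pickle=True).item()
px=lambda c:(190+(c[0]+.5)/6-.5,145+(c[1]+.5)/6-.5)
L=[onz(f,*px(c),15)[:2] for c in((118,65),(70,372))]
hsv=cv2.cvtColor(I,cv2.COLOR_RGB2HSV); S=hsv[...,1]; V=hsv[...,2]
m=np.zeros(S.shape,np.uint8); m[150:225,190:335]=(S[150:225,190:335]<105)
m=cv2.morphologyEx(m,cv2.MORPH_OPEN,np.ones((3,3)))
c=max(cv2.findContours(m,0,2)[0],key=cv2.contourArea)
ap=cv2.approxPolyDP(cv2.convexHull(c),2.5,True)[:,0]; print("stand poly",ap.tolist(),[onz(f,*p,15)[:2].round().tolist() for p in ap])
print("left corners",L)
h=[onz(f,*px(c),77)[:2] for c in((103,105),(287,125),(265,308),(80,287))]; print("housing",np.array(h),np.mean(h,0), [np.degrees(np.arctan2(*(h[i]-h[j])[::-1])) for i,j in((0,3),(1,2),(0,1),(3,2))])
d=cv2.findContours(((V<55)&(np.arange(640)[None]<235)&(np.arange(640)[None]>200)&(np.arange(400)[:,None]>160)&(np.arange(400)[:,None]<200)).astype(np.uint8),0,2)[0]
d=max(d,key=cv2.contourArea);print("disc",onz(f,*px((177,198)),88),cv2.minEnclosingCircle(d))
a=onz(f,*px((157,193)),118);b=onz(f,*px((195,143)),118);print("line",a,b,np.degrees(np.arctan2(b[1]-a[1],b[0]-a[0])))
# things in front
for nm,lo,hi in(("green",(45,80,40),(75,255,255)),("yellow",(22,150,120),(32,255,255))):
    mm=cv2.inRange(hsv,lo,hi); mm[:100]=0; mm[:160,:375]=0
    for q in cv2.findContours(mm,0,2)[0]:
        if cv2.contourArea(q)>30: print(nm,np.array([onz(f,*p,8)[:2] for p in cv2.boxPoints(cv2.minAreaRect(q))]).round().tolist())
mm=((S<60)&(V>60)).astype(np.uint8); mm[:230]=0; mm[285:]=0; mm[:,:320]=0;mm[:,365:]=0
q=max(cv2.findContours(mm,0,2)[0],key=cv2.contourArea);print("whet",np.array([onz(f,*p,20)[:2] for p in cv2.boxPoints(cv2.minAreaRect(q))]).round().tolist())
# pirk tail axis & shelf front line
mm=((S<45)).astype(np.uint8); mm[:209]=0;mm[225:]=0;mm[:,:390]=0;mm[:,415:]=0
for r in range(208,224):
    u=np.where(mm[r])[0]
    if len(u): print(r,u.min(),u.max(),onz(f,u.mean(),r,16)[:2],end=";")
print()
for col in(372,380,388,412,420,428):
    s=I[196:226,col].astype(int); sat=S[196:226,col]; r=196+np.where(sat<105)[0].max(); print(col,r,onz(f,col,r+.5,46)[:2],end=" ")
```

```text
stand poly [[209, 155], [308, 166], [303, 219], [201, 206]] [[694.0, 358.0], [653.0, 57.0], [493.0, 74.0], [537.0, 379.0]]
left corners [array([692.3, 357.2]), array([535.6, 378.6])]
housing [[657.  349.6]
 [645.  259.5]
 [555.9 269.3]
 [567.9 359. ]] [606.5 309.4] [np.float64(-6.035117335896024), np.float64(-6.272999281375188), np.float64(82.38622720241672), np.float64(82.40396995625224)]
disc [608.1 310.2  88. ] ((218.7653045654297, 177.58163452148438), 9.816036224365234)
line [604.6 313.3 118. ] [628.  295.7 118. ] -36.87850417284877
green [[286.0, -214.0], [343.0, -312.0], [326.0, -322.0], [269.0, -225.0]]
green [[604.0, -390.0], [609.0, -412.0], [499.0, -428.0], [495.0, -406.0]]
green [[597.0, -205.0], [646.0, -210.0], [639.0, -312.0], [591.0, -307.0]]
green [[773.0, -143.0], [790.0, -157.0], [719.0, -244.0], [702.0, -230.0]]
green [[775.0, -292.0], [793.0, -306.0], [724.0, -395.0], [706.0, -381.0]]
yellow [[421.0, -361.0], [426.0, -383.0], [263.0, -422.0], [258.0, -400.0]]
whet [[333.0, 8.0], [440.0, -45.0], [419.0, -87.0], [312.0, -33.0]]
209 399 405 [ 516.6 -220.3];210 399 405 [ 513.6 -220.2];211 399 405 [ 510.6 -220. ];212 399 405 [ 507.6 -219.9];213 399 405 [ 504.7 -219.8];214 399 405 [ 501.7 -219.6];215 399 405 [ 498.7 -219.5];216 399 405 [ 495.7 -219.4];217 399 405 [ 492.7 -219.2];218 399 404 [ 489.8 -217.6];219 400 404 [ 486.8 -219. ];220 400 403 [ 483.8 -217.4];221 401 403 [ 480.8 -218.7];
372 207 [ 519.  -127.7] 380 207 [ 518.5 -151. ] 388 207 [ 518.  -174.4] 412 207 [ 516.6 -244.7] 420 208 [ 513.2 -268.1] 428 208 [ 512.7 -291.7]
```

```bash
cat > d.py <<'E'
# usage: d.py X Y Z PSIdeg -> tool-frame delta from now
from h import *
s=ctrl.sense(); M=R.from_rotvec(s["orientation"]).as_matrix()
psi=np.degrees(np.arctan2(M[1,0],M[0,0])); p=np.array(s["tcp_pos"])
print("t",round(s["time_s"],2),"p",p.round(1),"psi",round(psi,2),"tilt",(M[:,2]).round(3),"q6",round(s["q"][5],2),"F",np.round(s["contact_force"],1),"open",round(s["opening"],1),"ff",round(s["finger_force"],1))
if len(sys.argv)>3:
    t=np.array([float(a) for a in sys.argv[1:4]]); print("d_tool",(M.T@(t-p)).round(1))
    if len(sys.argv)>4: print("twist z",round(-np.radians((float(sys.argv[4])-psi+180)%360-180),4))
E
python3 -m pendant '{"travel":[[34,-29,0],[34,-29,0],[34,-29,0],[34,-29,0],[34,-29,0],[34,-29,0],[34,-29,0],[34,-29,0],[34,-29,0],[34,-29,0]],"twist":[[0,0,0],[0,0,0],[0,0,0],[0,0,0],[0,0,0],[0,0,0],[0,0,0],[0,0,0],[0,0,0],[0,0,0]],"gripper":[0,0,0,0,0,0,0,0,0,0]}' 40
python3 -m pendant '{"travel":[[34,-29,0],[34,-29,0],[34,-29,0],[34,-29,0],[34,-29,0],[34,-29,0],[34,-29,0],[34,-29,0],[34,-29,0],[34,-29,0]],"twist":[[0,0,0],[0,0,0],[0,0,0],[0,0,0],[0,0,0],[0,0,0],[0,0,0],[0,0,0],[0,0,0],[0,0,0]],"gripper":[0,0,0,0,0,0,0,0,0,0]}'
python3 -m pendant '{"travel":[[0,0,0],[0,0,0],[0,0,0],[0,0,0],[0,0,0],[0,0,0],[0,0,0],[0,0,0],[0,0,0],[0,0,0]],"twist":[[0,0,-0.145],[0,0,-0.145],[0,0,-0.145],[0,0,-0.145],[0,0,-0.145],[0,0,-0.145],[0,0,-0.145],[0,0,-0.145],[0,0,-0.145],[0,0,-0.145]],"gripper":[0,0,0,0,0,0,0,0,0,0]}'
python3 d.py 607 310 330 142.5
```

```text
time_s: 1.1
tcp_pos: [417.5, -93.3, 404.4]
orientation: [3.07, 0.668, -0.0]
contact_force: [-0.1, -1.6, -0.2]
opening: 85.5
finger_force: 0.0
time_s: 2.1
tcp_pos: [606.4, 311.8, 403.7]
orientation: [3.069, 0.669, -0.002]
contact_force: [1.0, -1.1, 0.6]
opening: 85.4
finger_force: 0.0
time_s: 3.1
tcp_pos: [606.0, 310.0, 403.7]
orientation: [-1.846, -2.541, 0.002]
contact_force: [0.5, 0.5, -0.3]
opening: 85.8
finger_force: 0.0
t 3.1 p [606.  310.  403.7] psi 107.99 tilt [-0.002 -0.001 -1.   ] q6 0.08 F [ 0.5  0.5 -0.3] open 85.8 ff 0.0
d_tool [-0.3  1.1 73.7]
twist z -0.6023
```

```bash
python3 -m pendant '{"travel":[[0,1,20],[0,0,20],[0,0,20],[0,0,20],[0,0,20],[0,0,20],[0,0,17],[0,0,0],[0,0,0]],"twist":[[0,0,-0.15],[0,0,-0.15],[0,0,-0.15],[0,0,-0.15],[0,0,0],[0,0,0],[0,0,0],[0,0,0],[0,0,0]],"gripper":[0,0,0,0,0,0,0,0,0]}'
python3 d.py 607 310 267 142.5
python3 - <<'E'
from h import *
f=grab("side"); I=f["frame"]; save(cv2.resize(I[90:230,220:400],None,fx=4,fy=4,interpolation=cv2.INTER_CUBIC),"s1.png")
E
```

```text
time_s: 4.0
tcp_pos: [606.8, 310.2, 267.0]
orientation: [-1.022, -2.97, 0.002]
contact_force: [1.0, 0.8, 0.4]
opening: 85.2
finger_force: 0.0
t 4.0 p [606.8 310.2 267. ] psi 142.02 tilt [-0.001 -0.001 -1.   ] q6 -0.52 F [1.  0.8 0.4] open 85.2 ff 0.0
d_tool [-0.3 -0.1  0. ]
twist z -0.0083
```

View pics/s1.png

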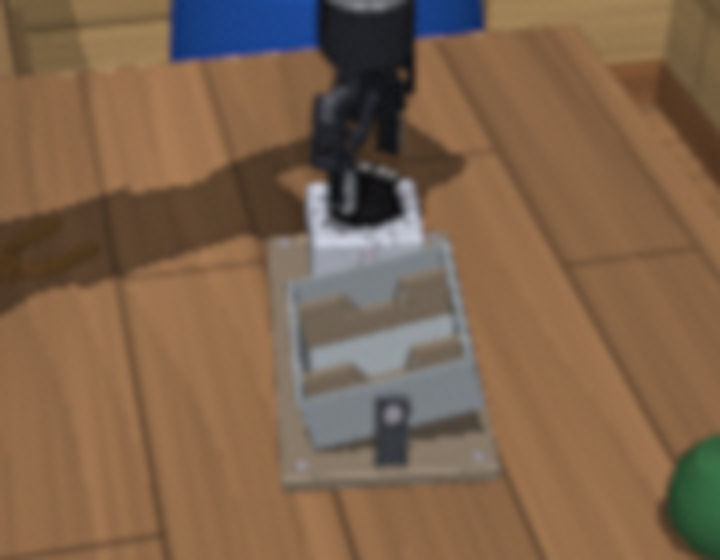

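The side crop shows the open fingers straddling the dial bar (crop pixels 340,130 and 395,120 around the dial at 365,195), with the bin tilted. I'll close and turn two clicks.

```bash
python3 -m pendant '{"travel":[[0,0,0],[0,0,0],[0,0,0],[0,0,0],[0,0,0],[0,0,0],[0,0,0],[0,0,0]],"twist":[[0,0,0],[0,0,0],[0,0,0],[0,0,0],[0,0,0],[0,0,0],[0,0,0],[0,0,0]],"gripper":[1,1,1,1,1,1,1,1]}' 40
python3 d.py
```

```text
time_s: 4.85
tcp_pos: [607.1, 310.5, 268.1]
orientation: [1.022, 2.97, 0.002]
contact_force: [0.5, 2.2, 1.1]
opening: 13.2
finger_force: 43.6
t 4.85 p [607.1 310.5 268.1] psi 142.03 tilt [ 0.001  0.001 -1.   ] q6 -0.52 F [0.5 2.2 1.1] open 13.2 ff 43.6
```

Gripped. Now I'll turn 60° (1.05 rad), open, and read the result.

```bash
python3 -m pendant '{"travel":[[0,0,0],[0,0,0],[0,0,0],[0,0,0],[0,0,0],[0,0,0],[0,0,0],[0,0,0],[0,0,0],[0,0,0],[0,0,0],[0,0,0]],"twist":[[0,0,0.105],[0,0,0.105],[0,0,0.105],[0,0,0.105],[0,0,0.105],[0,0,0.105],[0,0,0.105],[0,0,0.105],[0,0,0.105],[0,0,0.105],[0,0,0],[0,0,0]],"gripper":[1,1,1,1,1,1,1,1,1,1,1,1]}'
python3 d.py 607 310 267 82.4
python3 -m pendant '{"travel":[[0,0,0],[0,0,0],[0,0,0],[0,0,0],[0,0,0]],"twist":[[0,0,0],[0,0,0],[0,0,0],[0,0,0],[0,0,0]],"gripper":[0.4,0.4,0.4,0.4,0.4]}'
python3 d.py
```

```text
time_s: 6.05
tcp_pos: [606.5, 310.4, 268.1]
orientation: [-2.371, -2.06, 0.002]
contact_force: [-3.3, 0.2, 4.4]
opening: 13.2
finger_force: 43.9
t 6.05 p [606.5 310.4 268.1] psi 81.99 tilt [-0.001 -0.    -1.   ] q6 0.53 F [-3.3  0.2  4.4] open 13.2 ff 43.9
d_tool [-0.3  0.6  1.1]
twist z -0.0071
time_s: 6.55
tcp_pos: [607.0, 310.2, 267.4]
orientation: [2.373, 2.058, -0.0]
contact_force: [0.6, 0.4, -0.6]
opening: 51.0
finger_force: 0.0
t 6.55 p [607.  310.2 267.4] psi 81.87 tilt [-0. -0. -1.] q6 0.53 F [ 0.6  0.4 -0.6] open 51.0 ff 0.0
```

```bash
python3 -m pendant '{"travel":[[0,0,0],[0,0,0],[0,0,0],[0,0,0],[0,0,0],[0,0,0]],"twist":[[0,0,0],[0,0,0],[0,0,0],[0,0,0],[0,0,0],[0,0,0]],"gripper":[1,1,1,1,1,1]}'
python3 -m pendant '{"travel":[[0,0,0],[0,0,0],[0,0,0],[0,0,0],[0,0,0],[0,0,0],[0,0,0],[0,0,0],[0,0,0],[0,0,0],[0,0,0],[0,0,0]],"twist":[[0,0,0.105],[0,0,0.105],[0,0,0.105],[0,0,0.105],[0,0,0.105],[0,0,0.105],[0,0,0.105],[0,0,0.105],[0,0,0.105],[0,0,0.105],[0,0,0],[0,0,0]],"gripper":[1,1,1,1,1,1,1,1,1,1,1,1]}'
python3 d.py 607 310 267 22.4
python3 -m pendant '{"travel":[[0,0,0],[0,0,0],[0,0,0],[0,0,0],[0,0,0]],"twist":[[0,0,0],[0,0,0],[0,0,0],[0,0,0],[0,0,0]],"gripper":[0.4,0.4,0.4,0.4,0.4]}'
python3 -m pendant '{"travel":[[0,0,0],[0,0,0],[0,0,0],[0,0,0],[0,0,0],[0,0,0]],"twist":[[0,0,0],[0,0,0],[0,0,0],[0,0,0],[0,0,0],[0,0,0]],"gripper":[1,1,1,1,1,1]}'
python3 d.py 607 310 267 -7.6
```

```text
time_s: 7.15
tcp_pos: [606.6, 310.4, 267.8]
orientation: [-2.373, -2.058, 0.001]
contact_force: [-4.1, -0.6, 1.9]
opening: 13.2
finger_force: 40.4
time_s: 8.35
tcp_pos: [606.0, 310.9, 267.8]
orientation: [-3.084, -0.592, 0.004]
contact_force: [-6.1, 0.9, 2.1]
opening: 13.3
finger_force: 40.5
t 8.35 p [606.  310.9 267.8] psi 21.75 tilt [-0.003  0.001 -1.   ] q6 1.58 F [-6.1  0.9  2.1] open 13.3 ff 40.5
d_tool [0.6 1.2 0.8]
twist z -0.0114
time_s: 8.85
tcp_pos: [607.1, 310.2, 267.6]
orientation: [3.085, 0.591, 0.0]
contact_force: [-0.1, 0.2, -0.3]
opening: 51.3
finger_force: 0.0
time_s: 9.45
tcp_pos: [606.6, 311.1, 267.9]
orientation: [-3.084, -0.592, -0.0]
contact_force: [-1.9, 4.7, 1.5]
opening: 13.2
finger_force: 41.7
t 9.45 p [606.6 311.1 267.9] psi 21.74 tilt [-0.     0.001 -1.   ] q6 1.58 F [-1.9  4.7  1.5] open 13.2 ff 41.7
d_tool [-0.   1.1  0.9]
twist z 0.5121
```

Last click: 0.512 rad, then open and lift clear, and look.

```bash
python3 -m pendant '{"travel":[[0,0,0],[0,0,0],[0,0,0],[0,0,0],[0,0,0],[0,0,0],[0,0,0]],"twist":[[0,0,0.103],[0,0,0.103],[0,0,0.103],[0,0,0.103],[0,0,0.103],[0,0,0],[0,0,0]],"gripper":[1,1,1,1,1,1,1]}'
python3 d.py
python3 -m pendant '{"travel":[[0,0,0],[0,0,0],[0,0,0],[0,0,0],[0,0,0],[0,0,0],[0,0,-30],[0,0,-40],[0,0,-40],[0,0,0]],"twist":[[0,0,0],[0,0,0],[0,0,0],[0,0,0],[0,0,0],[0,0,0],[0,0,0],[0,0,0],[0,0,0],[0,0,0]],"gripper":[0.3,0.3,0.3,0.3,0.3,0.3,0.3,0.3,0.3,0.3]}'
python3 d.py 500 -219.5 300 88
python3 - <<'E'
from h import *
f=grab("side"); save(cv2.resize(f["frame"][90:230,240:390],None,fx=4,fy=4,interpolation=cv2.INTER_CUBIC),"s2.png");np.save("s2.npy",f,allow_pickle=True)
E
```

```text
time_s: 10.15
tcp_pos: [606.6, 311.0, 267.9]
orientation: [-3.133, 0.213, 0.001]
contact_force: [-1.8, 3.4, 0.9]
opening: 13.2
finger_force: 41.7
t 10.15 p [606.6 311.  267.9] psi -7.79 tilt [-0.     0.001 -1.   ] q6 2.1 F [-1.8  3.4  0.9] open 13.2 ff 41.7
time_s: 11.15
tcp_pos: [607.4, 310.5, 387.0]
orientation: [-3.128, 0.213, -0.022]
contact_force: [0.5, -0.8, 0.7]
opening: 59.5
finger_force: 0.0
t 11.15 p [607.4 310.5 387. ] psi -7.81 tilt [ 0.014  0.006 -1.   ] q6 2.1 F [ 0.5 -0.8  0.7] open 59.5 ff 0.0
d_tool [-35.5 540.3  82.5]
twist z -1.6721
```

View pics/s2.png

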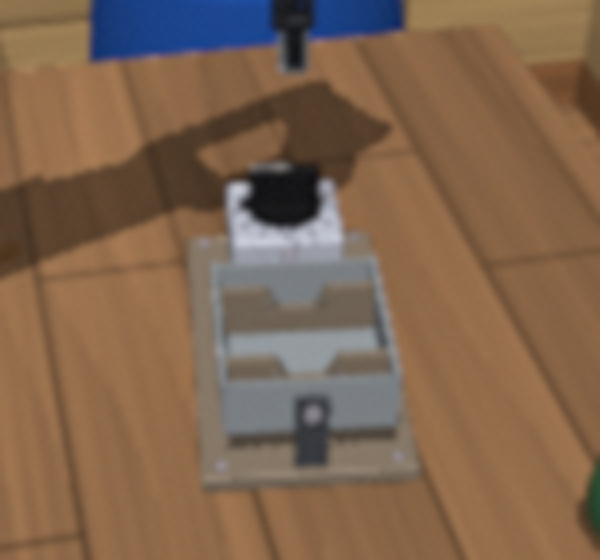

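The bin looks level: its rim at crop (215..380, 260..375) is parallel to the board, and the dial stands alone, released. I'll check it from the top view on the way to the pirk.

```bash
python3 -m pendant '{"travel":[[-3,45,0],[-3,45,0],[-3,45,0],[-3,45,0],[-3,45,0],[-3,45,0],[-3,45,0],[-3,45,0],[-3,45,0],[-3,45,0],[-3,45,0],[-3,45,0]],"twist":[[0,0,0],[0,0,0],[0,0,0],[0,0,0],[0,0,0],[0,0,0],[0,0,0],[0,0,0],[0,0,0],[0,0,0],[0,0,0],[0,0,0]],"gripper":[0,0,0,0,0,0,0,0,0,0,0,0]}'
python3 d.py 500 -219.5 200 -2
python3 - <<'E'
from h import *
np.set_printoptions(precision=1,suppress=True)
f=grab("top"); I=f["frame"]; np.save("t3.npy",f,allow_pickle=True)
M=R.from_euler("z",-7.5,degrees=True).as_matrix(); c=np.array([586,151.,0])
J=cv2.resize(I[145:225,195:325],None,fx=6,fy=6,interpolation=cv2.INTER_CUBIC)
rim=[c+M@np.array([x,y,87]) for x,y in((60,70),(60,-70),(-60,-70),(-60,70))]+[np.array([607,310,118.]),np.array([607,310,118.])+M@[-29,0,0]]
for p in proj(f,rim): cv2.circle(J,tuple(int(v) for v in (p-[195,145])*6+2.5),3,(255,0,0),-1)
save(J,"t3.png"); print(proj(f,rim))
E
```

```text
time_s: 12.4
tcp_pos: [497.0, -221.4, 376.2]
orientation: [-3.133, 0.214, 0.003]
contact_force: [0.2, 0.8, -0.5]
opening: 85.5
finger_force: 0.0
t 12.4 p [ 497.  -221.4  376.2] psi -7.8 tilt [-0.002  0.001 -1.   ] q6 1.18 F [ 0.2  0.8 -0.5] open 85.5 ff 0.0
d_tool [  3.1  -2.1 176.2]
twist z -0.1013
[[253.1 161. ]
 [301.5 166.2]
 [296.5 207.6]
 [247.5 202.2]
 [216.9 175.9]
 [215.4 186. ]]
```

View pics/t3.png

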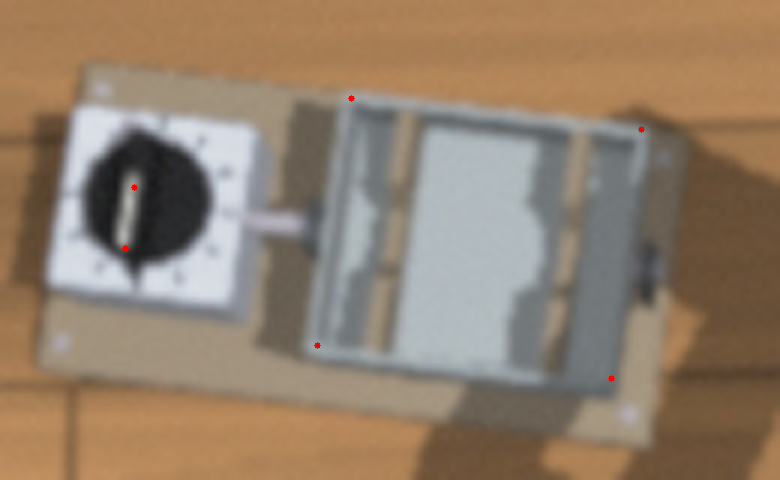

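The top crop shows the pointer line at crop (128,180–245), on its predicted click-6 place, and the bin rim on its predicted level outline. Step 1 is done, so I'll descend to the pirk tail.

```bash
python3 -m pendant '{"travel":[[2,-2,30],[0,0,30],[0,0,30],[0,0,30],[0,0,30],[0,0,20],[0,0,15],[0,0,15],[0,0,0],[0,0,0]],"twist":[[0,0,-0.1],[0,0,0],[0,0,0],[0,0,0],[0,0,0],[0,0,0],[0,0,0],[0,0,0],[0,0,0],[0,0,0]],"gripper":[0,0,0,0,0,0,0,0,0,0]}'
python3 d.py 499 -219.5 176 -2
```

```text
time_s: 13.45
tcp_pos: [500.4, -218.2, 177.9]
orientation: [3.141, -0.057, 0.0]
contact_force: [0.6, -0.2, 0.5]
opening: 85.0
finger_force: 0.0
t 13.45 p [ 500.4 -218.2  177.9] psi -2.07 tilt [ 0. -0. -1.] q6 1.09 F [ 0.6 -0.2  0.5] open 85.0 ff 0.0
d_tool [-1.3  1.4  1.9]
twist z -0.0012
```

```bash
python3 -m pendant '{"travel":[[-1,1,1],[0,0,0],[0,0,0],[0,0,0],[0,0,0],[0,0,0],[0,0,0],[0,0,0],[0,0,0]],"twist":[[0,0,0],[0,0,0],[0,0,0],[0,0,0],[0,0,0],[0,0,0],[0,0,0],[0,0,0],[0,0,0]],"gripper":[1,1,1,1,1,1,1,1,1]}' 30
python3 d.py
python3 -m pendant '{"travel":[[-8,0,0],[-10,0,0],[-10,0,0],[-10,0,0],[-10,0,0],[-10,0,0],[-10,0,0],[-10,0,0],[-8,0,0],[-4,0,0],[0,0,0]],"twist":[[0,0,0],[0,0,0],[0,0,0],[0,0,0],[0,0,0],[0,0,0],[0,0,0],[0,0,0],[0,0,0],[0,0,0],[0,0,0]],"gripper":[1,1,1,1,1,1,1,1,1,1,1]}'
python3 d.py
```

```text
time_s: 14.35
tcp_pos: [499.4, -219.3, 177.4]
orientation: [3.14, -0.057, 0.002]
contact_force: [-0.2, -1.7, 4.7]
opening: 19.0
finger_force: 31.9
t 14.35 p [ 499.4 -219.3  177.4] psi -2.07 tilt [ 0.001 -0.001 -1.   ] q6 1.09 F [-0.2 -1.7  4.7] open 19.0 ff 31.9
time_s: 15.45
tcp_pos: [408.3, -215.8, 177.3]
orientation: [3.141, -0.058, 0.001]
contact_force: [2.5, -0.4, 8.2]
opening: 18.9
finger_force: 32.3
t 15.45 p [ 408.3 -215.8  177.3] psi -2.11 tilt [ 0.    -0.001 -1.   ] q6 1.0 F [ 2.5 -0.4  8.2] open 18.9 ff 32.3
```

```bash
python3 -m pendant '{"travel":[[0,0,0],[0,0,0],[0,0,0],[0,0,0],[0,0,0],[0,0,0],[0,0,-20],[0,0,-40],[0,0,-40],[0,0,-40],[0,0,0]],"twist":[[0,0,0],[0,0,0],[0,0,0],[0,0,0],[0,0,0],[0,0,0],[0,0,0],[0,0,0],[0,0,0],[0,0,0],[0,0,0]],"gripper":[0,0,0,0,0,0,0,0,0,0,0]}'
python3 d.py 447 -217 200 -2
python3 - <<'E'
from h import *
f=grab("side"); I=f["frame"]; np.save("s4.npy",f,allow_pickle=True)
u,v=proj(f,[[447,-217,8]])[0]; print(u,v)
u,v=int(u),int(v)
save(cv2.resize(I[v-60:v+60,u-80:u+80],None,fx=5,fy=5,interpolation=cv2.INTER_CUBIC),"s4.png")
E
```

```text
time_s: 16.55
tcp_pos: [410.6, -216.7, 323.8]
orientation: [3.133, -0.056, 0.018]
contact_force: [0.3, -0.9, 0.8]
opening: 85.7
finger_force: 0.0
t 16.55 p [ 410.6 -216.7  323.8] psi -2.06 tilt [ 0.011 -0.008 -1.   ] q6 1.0 F [ 0.3 -0.9  0.8] open 85.7 ff 0.0
d_tool [ 34.9  -1.9 124.2]
twist z -0.001
294.42507446190416 300.47578605420904
```

View pics/s4.png

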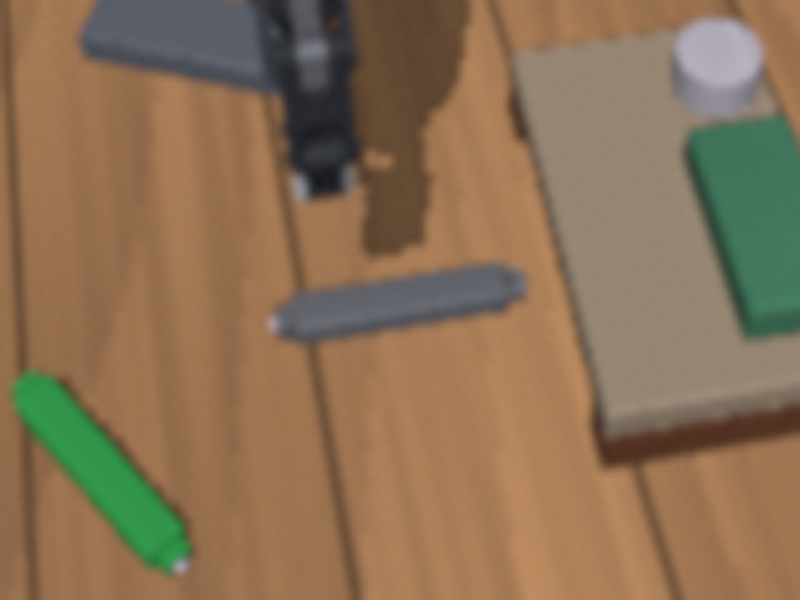

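The pirk lies clear of the shelf and let go, its eye tips at crop (272,323) and (526,284).

```bash
python3 - <<'E'
from h import *
f=np.load("s4.npy",allow_pickle=True).item()
P=[onz(f,214+(a+.5)/5-.5,240+(b+.5)/5-.5,8) for a,b in((272,323),(526,284))]
print(P,(P[0]+P[1])/2,np.linalg.norm(P[1]-P[0]),np.degrees(np.arctan2(*(P[1]-P[0])[1::-1])))
E
python3 d.py 447 -217 177 -2
```

```text
[array([ 386.91734243, -212.90727239,    8.        ]), array([ 503.93802473, -219.14172676,    8.        ])] [ 445.42768358 -216.02449958    8.        ] 117.18663962359257 -3.0496364052111
t 16.6 p [ 410.  -216.3  320.6] psi -2.07 tilt [ 0.007 -0.005 -1.   ] q6 1.0 F [ 0.4  1.  -0. ] open 85.4 ff 0.0
d_tool [ 36.   -1.3 143.8]
twist z -0.0012
```

```bash
python3 -m pendant '{"travel":[[12,0,20],[12,0,30],[11,0,30],[0,0,30],[0,0,20],[0,0,8],[0,0,0],[0,0,0]],"twist":[[0,0,0.01],[0,0,0],[0,0,0],[0,0,0],[0,0,0],[0,0,0],[0,0,0],[0,0,0]],"gripper":[0,0,0,0,0,0,0,0]}'
python3 d.py 446 -216.3 179 -2.6
```

```text
time_s: 17.4
tcp_pos: [444.4, -217.5, 179.2]
orientation: [3.14, -0.073, 0.001]
contact_force: [0.4, -0.4, -0.5]
opening: 85.6
finger_force: 0.0
t 17.4 p [ 444.4 -217.5  179.2] psi -2.65 tilt [ 0.001 -0.    -1.   ] q6 1.05 F [ 0.4 -0.4 -0.5] open 85.6 ff 0.0
d_tool [ 1.6 -1.3  0.2]
twist z -0.0009
```

```bash
python3 -m pendant '{"travel":[[1.5,-1,0],[0,0,0],[0,0,0],[0,0,0],[0,0,0],[0,0,0],[0,0,0],[0,0,0],[0,0,0]],"twist":[[0,0,0],[0,0,0],[0,0,0],[0,0,0],[0,0,0],[0,0,0],[0,0,0],[0,0,0],[0,0,0]],"gripper":[1,1,1,1,1,1,1,1,1]}' 60
python3 d.py
python3 -m pendant '{"travel":[[0,0,-5],[0,0,-10],[0,0,-20],[0,0,-25],[0,0,-25],[0,0,-25],[0,0,-25],[0,0,-20],[0,0,-10],[0,0,-5],[0,0,0]],"twist":[[0,0,0],[0,0,0],[0,0,0],[0,0,0],[0,0,0],[0,0,0],[0,0,0],[0,0,0],[0,0,0],[0,0,0],[0,0,0]],"gripper":[1,1,1,1,1,1,1,1,1,1,1]}'
python3 d.py 585.5 151 345 82.4
```

```text
time_s: 18.3
tcp_pos: [445.9, -216.6, 179.5]
orientation: [3.14, -0.073, 0.002]
contact_force: [-0.3, 0.7, 4.4]
opening: 17.8
finger_force: 61.3
t 18.3 p [ 445.9 -216.6  179.5] psi -2.65 tilt [ 0.001 -0.001 -1.   ] q6 1.05 F [-0.3  0.7  4.4] open 17.8 ff 61.3
time_s: 19.4
tcp_pos: [445.6, -216.3, 348.5]
orientation: [-3.141, 0.073, 0.0]
contact_force: [-0.6, 0.1, -4.7]
opening: 18.1
finger_force: 60.3
t 19.4 p [ 445.6 -216.3  348.5] psi -2.65 tilt [-0.  0. -1.] q6 1.05 F [-0.6  0.1 -4.7] open 18.1 ff 60.3
d_tool [ 122.8 -373.4    3.5]
twist z -1.4843
```

```bash
python3 -m pendant '{"travel":[[5,-15,0],[10,-30,0],[11,-34,0],[11,-34,0],[11,-34,0],[11,-34,0],[11,-34,0],[11,-34,0],[11,-34,0],[11,-34,0],[11,-34,0],[8.8,-22.4,0]],"twist":[[0,0,0],[0,0,0],[0,0,0],[0,0,0],[0,0,0],[0,0,0],[0,0,0],[0,0,0],[0,0,0],[0,0,0],[0,0,0],[0,0,0]],"gripper":[1,1,1,1,1,1,1,1,1,1,1,1]}'
python3 -m pendant '{"travel":[[0,0,0],[0,0,0],[0,0,0],[0,0,0],[0,0,0],[0,0,0],[0,0,0],[0,0,0],[0,0,0],[0,0,0],[0,0,0],[0,0,0]],"twist":[[0,0,-0.1237],[0,0,-0.1237],[0,0,-0.1237],[0,0,-0.1237],[0,0,-0.1237],[0,0,-0.1237],[0,0,-0.1237],[0,0,-0.1237],[0,0,-0.1237],[0,0,-0.1237],[0,0,-0.1237],[0,0,-0.1237]],"gripper":[1,1,1,1,1,1,1,1,1,1,1,1]}'
python3 d.py 585.5 151 290 82.4
```

```text
time_s: 20.6
tcp_pos: [585.7, 153.3, 346.1]
orientation: [-3.141, 0.07, 0.006]
contact_force: [-1.0, 0.2, -4.5]
opening: 17.8
finger_force: 60.3
time_s: 21.8
tcp_pos: [585.4, 150.9, 346.2]
orientation: [-2.357, -2.074, 0.006]
contact_force: [-0.3, 0.0, -2.5]
opening: 18.0
finger_force: 60.3
t 21.8 p [585.4 150.9 346.2] psi 82.7 tilt [-0.004 -0.001 -1.   ] q6 0.29 F [-0.3  0.  -2.5] open 18.0 ff 60.3
d_tool [ 0.1  0.3 56.2]
twist z 0.0052
```

```bash
python3 -m pendant '{"travel":[[0,0,10],[0,0,20],[0,0,20],[0,0,15],[0,0,8],[0,0,0],[0,0,0]],"twist":[[0,0,0.005],[0,0,0],[0,0,0],[0,0,0],[0,0,0],[0,0,0],[0,0,0]],"gripper":[1,1,1,1,1,1,1]}'
python3 d.py 585.5 151 246.5 82.4
python3 - <<'E'
from h import *
f=grab("side"); I=f["frame"].copy(); np.save("s5.npy",f,allow_pickle=True)
M=R.from_euler("z",-7.5,degrees=True).as_matrix(); c=np.array([585.5,151.,0])
rim=[c+M@np.array([x,y,87]) for x,y in((60,70),(60,-70),(-60,-70),(-60,70))]+[c+M@np.array([x,-46,z]) for x,z in((-13,67),(13,67),(-23,85),(23,85))]+[c+M@np.array([0,y,103-1.5]) for y in(-60,60)]
u0,v0=250,100
J=cv2.resize(I[v0:v0+110,u0:u0+130],None,fx=6,fy=5.4*1.1111,interpolation=cv2.INTER_CUBIC); J=cv2.resize(I[v0:v0+100,u0:u0+130],None,fx=6,fy=6,interpolation=cv2.INTER_CUBIC)
for p in proj(f,rim): cv2.circle(J,tuple(int(v) for v in (p-[u0,v0])*6+2.5),3,(255,0,0),-1)
save(J,"s5.png")
E
```

```text
time_s: 22.5
tcp_pos: [585.9, 151.0, 276.0]
orientation: [2.369, 2.063, 0.001]
contact_force: [0.1, -0.3, -3.1]
opening: 18.2
finger_force: 60.3
t 22.5 p [585.9 151.  276. ] psi 82.08 tilt [ 0.001  0.    -1.   ] q6 0.3 F [ 0.1 -0.3 -3.1] open 18.2 ff 60.3
d_tool [-0.  -0.4 29.5]
twist z -0.0055
```

View pics/s5.png

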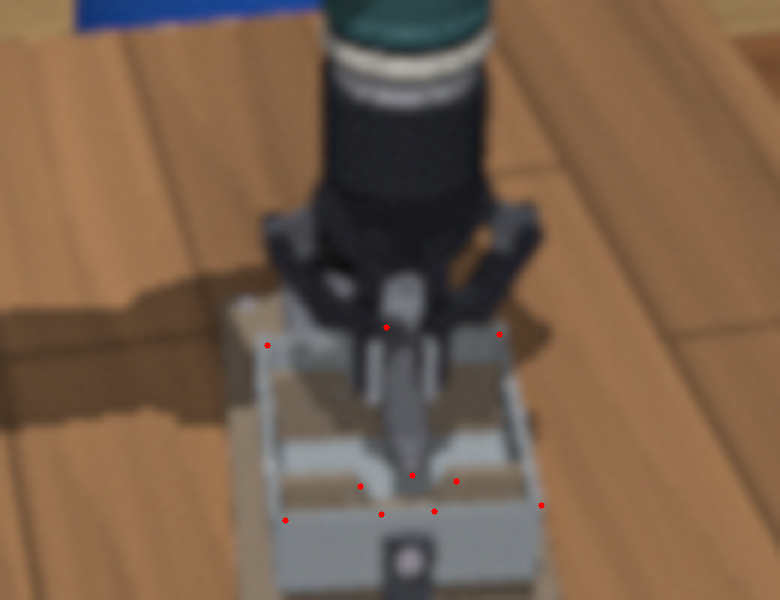

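The pirk hangs centred over the near notch: its end is at crop (410,485) and the notch shoulders are around (355,473) and (448,473). It sits about 2 mm to the +x side, so I'll shift slightly and lower.

```bash
python3 d.py 584.2 151.5 250.5 82.4
python3 -m pendant '{"travel":[[0.5,-2,0],[0,0,5],[0,0,8],[0,0,6],[0,0,4],[0,0,2],[0,0,0],[0,0,0]],"twist":[[0,0,-0.005],[0,0,0],[0,0,0],[0,0,0],[0,0,0],[0,0,0],[0,0,0],[0,0,0]],"gripper":[1,1,1,1,1,1,1,1]}'
python3 d.py 584.2 151.5 246.5 82.4
```

```text
t 22.55 p [586.  151.  276.8] psi 82.09 tilt [ 0.002  0.    -1.   ] q6 0.3 F [-0.1 -1.3 -2.6] open 18.0 ff 60.3
d_tool [ 0.2 -1.9 26.3]
twist z -0.0054
time_s: 23.35
tcp_pos: [583.8, 151.7, 250.8]
orientation: [2.364, 2.069, 0.0]
contact_force: [-0.1, 1.3, -3.1]
opening: 18.1
finger_force: 60.3
t 23.35 p [583.8 151.7 250.8] psi 82.4 tilt [ 0. -0. -1.] q6 0.29 F [-0.1  1.3 -3.1] open 18.1 ff 60.3
d_tool [-0.2  0.4  4.3]
twist z 0.0
```

```bash
python3 -m pendant '{"travel":[[0,0,2],[0,0,1.5],[0,0,1],[0,0,0],[0,0,0]],"twist":[[0,0,0],[0,0,0],[0,0,0],[0,0,0],[0,0,0]],"gripper":[1,1,1,1,1]}'
python3 d.py
```

```text
time_s: 23.85
tcp_pos: [583.7, 151.7, 246.5]
orientation: [2.364, 2.069, 0.0]
contact_force: [-1.6, -0.5, -1.5]
opening: 18.1
finger_force: 60.5
t 23.85 p [583.7 151.7 246.5] psi 82.4 tilt [ 0. -0. -1.] q6 0.29 F [-1.6 -0.5 -1.5] open 18.1 ff 60.5
```

```bash
python3 -m pendant '{"travel":[[0,0,1],[0,0,0],[0,0,0]],"twist":[[0,0,0],[0,0,0],[0,0,0]],"gripper":[1,1,1]}'
python3 d.py
python3 -m pendant '{"travel":[[0,0,0],[0,0,0],[0,0,0],[0,0,0],[0,0,0],[0,0,0],[0,0,-10],[0,0,-25],[0,0,-35],[0,0,-40],[0,0,-40],[0,0,0]],"twist":[[0,0,0],[0,0,0],[0,0,0],[0,0,0],[0,0,0],[0,0,0],[0,0,0],[0,0,0],[0,0,0],[0,0,0],[0,0,0],[0,0,0]],"gripper":[0.9,0.8,0.7,0.6,0.55,0.55,0.55,0.55,0.55,0.55,0.55,0.55]}'
python3 d.py 400 -50 390 82.4
```

```text
time_s: 24.15
tcp_pos: [583.7, 151.7, 246.5]
orientation: [2.363, 2.069, 0.001]
contact_force: [-4.0, -2.1, 5.0]
opening: 18.1
finger_force: 61.3
t 24.15 p [583.7 151.7 246.5] psi 82.41 tilt [ 0.001 -0.    -1.   ] q6 0.29 F [-4.  -2.1  5. ] open 18.1 ff 61.3
time_s: 25.35
tcp_pos: [584.2, 151.9, 404.7]
orientation: [2.357, 2.064, 0.021]
contact_force: [0.5, 0.4, 1.0]
opening: 38.5
finger_force: 0.0
t 25.35 p [584.2 151.9 404.7] psi 82.41 tilt [ 0.016  0.002 -1.   ] q6 0.29 F [0.5 0.4 1. ] open 38.5 ff 0.0
d_tool [-224.5 -156.1   11.3]
twist z 0.0002
```

```bash
python3 -m pendant '{"travel":[[-25,-17,0],[-33,-23,0],[-33,-23,0],[-33,-23,0],[-33,-23,0],[-33,-23,0],[-33,-23,0],[0,0,0],[0,0,0]],"twist":[[0,0,0],[0,0,0],[0,0,0],[0,0,0],[0,0,0],[0,0,0],[0,0,0],[0,0,0],[0,0,0]],"gripper":[0.5,0.5,0.5,0.5,0.5,0.5,0.5,0.5,0.5]}'
python3 - <<'E'
from h import *
np.set_printoptions(precision=1,suppress=True)
M=R.from_euler("z",-7.5,degrees=True).as_matrix(); c=np.array([584.5,151.5,0])
out=[]
for n,(u0,v0,w,h) in (("top",(235,150,75,75)),("side",(280,130,75,75))):
    f=grab(n); I=f["frame"]; np.save("z"+n+".npy",f,allow_pickle=True)
    J=cv2.resize(I[v0:v0+h,u0:u0+w],None,fx=5.3,fy=5.3,interpolation=cv2.INTER_CUBIC)
    pts=[c+M@np.array([0,y,75]) for y in(-60,60)]+[c+M@np.array([x,y,87]) for x,y in((60,70),(60,-70),(-60,-70),(-60,70))]
    for p in proj(f,pts): cv2.circle(J,tuple(int(v) for v in (p-[u0,v0])*5.3+2),2,(255,0,0),-1)
    out.append(J)
save(np.hstack(out),"z.png")
E
```

```text
time_s: 26.25
tcp_pos: [400.2, -49.2, 395.6]
orientation: [2.365, 2.066, 0.002]
contact_force: [0.8, 1.2, -0.6]
opening: 42.7
finger_force: 0.0
```

View pics/z.png

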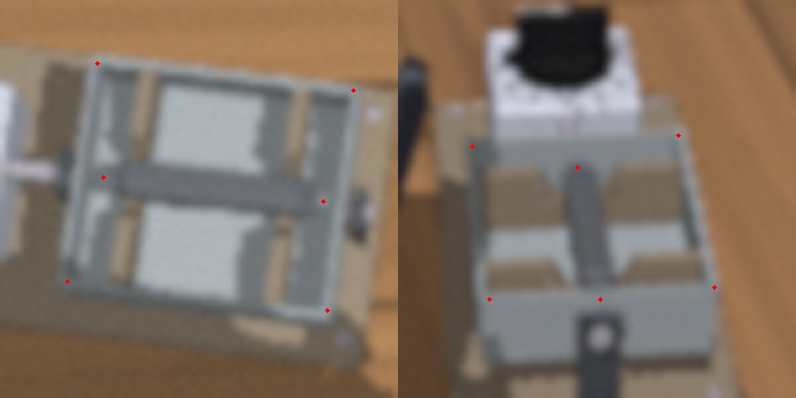

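The pirk lies flat in both notches. In the top view its eyes are at crop (104,178) and (323,201), midway between the saddles at about 135 and 289. The bin is level, the dial untouched and the arm clear.

```bash
python3 -c "
from bench import ctrl
print(ctrl.sign_off())"
```

```text
the job is handed in; nothing more can be done
None
```

I turned the dial to its sixth click, which brought the bin level, laid the pirk in both notches and handed the job in at about 26 s; sign-off returned no verdict, but the last pictures show everything in place.

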